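# Clear the router fence, fit the lift key and hold the lift lock open

## Task

Get the router lift ready for winding: first push the router table's fence straight back until it stands against its two rear stops, which uncovers the lift socket in the metal plate. Then take the orange T-handled lift key from the bit block, turn it so that its splined end meshes with the slots of the socket, and push it fully home against the spring of the lock, until its steel collar sits down on the socket. Finish while still gripping the handle and pressing the key down, so that the lock stays open; leave the fence back at its stops and the small turned pot, the pine offcut and the rest of the bench as they are.

Things in the scene. Friction and masses are not known exactly. Their poses are not given: they have to be found in the camera images.
- router_table: Compact router table fixed on the bench: grey top 300 (x) by 360 (y) mm, its surface 170 mm above the bench. Origin: centre of its underside; x to its rear (away from the robot at yaw 0), y to its left, z up. In its frame the cutter (20 mm high, in a red ring) is at (-45, 0) mm, the lift socket at (-5, +85) mm; two dark stop blocks stand at the rear of its tracks.
- fence_grip (a point): Grip point on the fence: mid-thickness of the top edge of its left wooden face, 60 mm above the table top; axes as the table's. The fence is a 330 mm bar along table y with two upright faces 140 mm long (centred at y = +95 and -95 mm), 20 mm thick with backing; no ribs within 35 mm along y of this point. Behind the faces a 10 mm thick metal foot reaches 55 mm to the rear.
- fence (a joint): How far the fence is pushed back along table x, m: 0 foremost, 0.085 against its rear stops. It starts below 0.025, where its foot covers the lift socket. It slides with about 4 N of friction and stays where it is left; fully back, its front face stands 35 mm behind the socket's centre.
- socket_mouth (a point): Centre of the lift socket's mouth, flush with the table top: brass disc of 36 mm diameter with a cross of four slots 8.4 mm wide, reaching 13 mm from the centre, 24 mm deep. z up, x and y along the slots, so the key fits at four angles 90 degrees apart. The socket's angle differs each time; it is stiff and keeps its angle (0.5 N m).
- lift_lock (a joint): Spring-loaded dark lock pin in the middle of the socket, m: 0 is locked (its top 12 mm below the mouth), 0.008 when the key is fully home. The spring pushes back with 5 N at first contact and 9 N when home, more than the key's weight, so the key rises again when let go.
- lift_key: T-handled key, 0.2 kg, upright in the bit block. Origin: centre of its lower tip; z up the stem, x along the handle. From the tip: 0 to 20 mm four ribs along x and y, 6 mm wide, 23 mm across (last 3 mm narrowed to 3.6 and 19 mm); 20 to 26 mm steel collar, 36 mm diameter; 14 mm stem; 83 to 107 mm orange handle bar, 90 mm long (x), 20 mm thick (y).
- key_collar (a point): Centre of the underside of the key's collar, 20 mm above its tip; it rests on the socket's mouth when the key is home.
- key_handle (a point): Centre of the key's handle bar, 95 mm above its tip; the place to grip, fingers closing along the key's y.
- bit_block: Fixed wooden block 150 x 60 x 42 mm (x, y, z), origin at the centre of its underside, six router bits standing in it up to 80 mm above the bench. The key stands in its round hole (29 mm wide, 26 mm deep) 45 mm from the centre towards -x, its collar on the block's top, its tip 22 mm above the bench.
- turned_pot: Small dark turned wooden pot, 48 mm diameter, 49 mm tall, a bystander behind the bit block; origin at the centre of its underside.
- block_b: Pine offcut 38 x 62 x 30 mm, a bystander in front of the router table's left side; origin at the centre of its underside.

How it is judged:
On the way, in this order (a step that is already met when the one before it is completed fails the run):
1. the fence stands back against its rear stops (value of joint fence above 0.081 m), for 0.2 s.
2. the key's splines have entered the slots of the socket (z of key_collar in the frame of socket_mouth below 0.012 m and horizontal distance between key_collar and socket_mouth below 0.004 m), for 0.1 s.
At the end, for the whole second after the job is handed in: The fence is within 4 mm of its rear stops; the key stands upright (within 4 degrees) in the socket, centred within 4 mm, its collar no more than 2 mm above the socket's mouth and the lock pin pressed down more than 6 mm; the fingers still bear on the key with more than 3 N (value of joint fence above 0.081 m and z of key_collar in the frame of socket_mouth below 0.002 m and horizontal distance between key_collar and socket_mouth below 0.004 m and angle between lift_key's own z axis and vertical below 0.07 rad and value of joint lift_lock above 0.006 m and contact force between the fingers and lift_key above 3 N); the arm keeps its last pose, push and grip.
It fails at once if a bystander (turned pot or pine offcut) is shifted by more than 30 mm (distance of any of turned_pot, block_b from where it was at the start of the episode above 0.03 m).
It also fails if it takes over 48 s, if anything falls off the work surface, if the arm or the gripper's body presses on something with over 40 N, if the wrist force passes 120 N, or if a joint passes its speed limit or range.

## Robot

A 6-joint arm with a two-finger parallel gripper is mounted at the origin on a cart in front of the work surface, level with it; the furniture and walls round the work are solid. World frame = base frame: x ahead of the robot, y to its left, z up, the work surface at z = 0. Lengths are in m, angles in rad, forces in N, time in s.
With the tool pointing down it reaches from about 0.3 to 0.775 m from the base axis. Payload 14.6 kg.
Tool frame: the origin (TCP) lies between the finger pads; the fingertips stand ctrl.tip_extent ahead of it and the grasp point (between the pads) lies 3 mm ahead of it (ctrl.tip_extent is the distance from the TCP to the fingertips, in m); z points along the fingers, y is the line along which they close (so a half turn about z gives the same grasp; the last joint's range is limited). The gripper opens to 94 mm and grips with 3 to 60 N. Pads are 16 mm wide; open, the fingers measure 119 mm over their backs; the gripper's body (75 mm by 177 mm) begins 78 mm behind the grasp point.
Start: joints at [1.221, 0.3, 1.521, -0, 1.321, -0.067], TCP at [0.153, 0.528, 0.227] pointing down, gripper open.
Joint ranges: [-3.03, 3.03], [-0.79, 2.21], [0.23, 2.52], [-1.04, 4.18], [0, 3.07], [-2.55, 2.55]. Speed limits (rad/s): [2.22, 2.22, 2.57, 3.14, 3.14, 3.14].

## Interface

Orientations are given as [roll, pitch, yaw] about the fixed x, y, z axes, in that order (R = Rz(yaw) Ry(pitch) Rx(roll)).
In Python, from station import ctrl, vision, workorder, readout gives the robot as it stands (ctrl), with the cameras (vision), the job (workorder) and the readings (readout).
- The arm moves only by the shell command python3 shift.py FILE [OPENING] [FORCE], which reads ROWS from the file FILE. ROWS is a JSON list of rows, 1 to 10 of them, each an object with the fields xyz (a list: dx, dy, dz in normalised numbers (1 is 0.3 m)), rotvec (a list: a rotation vector rx, ry, rz in a scale on which 1.0 is 180 degrees); a field left out counts as zero; each row shifts and turns the commanded pose from where the row before left it, along the tool's axes as they then stand; what a row does not reach is not made up. A row lasts 1/10 s, in which the tool goes at most 0.05 m and 0.15 rad, less where a joint would pass 70% of its speed; a pose out of reach is approached as far as the arm can. OPENING is the finger opening in m, set as the command begins (- or left out keeps the last). The fingers move at their own pace and stop on an object; FORCE is the grip in N (left out, the last holds). Time passes only in rows, so rows that do not move let the fingers close. It prints the time, the measured TCP pose, the force, the opening and the grip force at its end. Shift and turn numbers lie between -1 and 1, and a call with a number outside is refused. Input that does not fit is refused with a message, and nothing moves.
- readout.get_obs(): the state, without advancing time (a new reading comes with each control period).
- vision.camera(name): name is "scene" or "top" or "wrist"; returns a dict with "pixels" (480x640x3 uint8, blue, green, red), "fx", "fy", "cx", "cy" (pixels), "extrinsics" (4x4, takes a point from camera to world coordinates). Camera axes: x right, y up, looking along -z (the intrinsics and any distortion apply to the point x, -y, -z); pixel columns grow to the right and rows downward; lengths in m; the calibration is good to about 2 mm. A picture is of the moment at which its call begins. There is no depth.
- workorder.hand_in(): hands the job in; it is judged then, once.
The state is a dict: "time_s": time; "qpos": joint angles; "joint_vel": joint speeds; "tau": joint torques, N m; "ee_pos": TCP position; "eef_rot": TCP orientation; "force": force on the tool from outside, world axes, zero at the start; "moment": the same for the moment, N m; "grip_width": finger opening in m; "grip_force": force on a finger pad.
Only numpy, scipy, OpenCV 4.12 (cv2) and the standard library are available. Lean on these libraries where they do the work, as an engineer would, in place of code of your own. Each camera call takes 0.05 s, during which the arm holds its last target. There are 200 camera calls.

## Working session

There is one attempt and no reset: what is moved stays moved. The work goes in short steps, Python scripts to look and compute and a shell command to move; the robot and the scene stay as the last step left them, time stands still between calls to the robot, and variables do not carry over. Pictures are saved under pics/ and viewed, at most 10 in all, crops included, and the job is handed in when it is done.

```bash
ls; mkdir -p pics; python3 - <<'E'
from station import ctrl, vision, workorder, readout
import cv2
print(readout.get_obs(), ctrl.tip_extent)
for n in ("scene","top"):
    c=vision.camera(n); cv2.imwrite(f"pics/{n}0.png",c["pixels"]); print(n,{k:c[k] for k in c if k!="pixels"})
E
```

```text
pics
shift.py
station.py
{'time_s': 0.0, 'qpos': array([ 1.22141524e+00,  3.00499491e-01,  1.52158004e+00, -2.34087680e-07,
        1.32069767e+00, -6.65853254e-02]), 'joint_vel': array([ 1.40999878e-03,  4.89802232e-04,  9.55299251e-04, -7.50367697e-04,
       -6.16223136e-04, -7.24176906e-05]), 'tau': array([-1.01110843e-03, -5.31799793e+01, -3.52731085e+01,  7.06894859e-02,
        2.43659673e-02, -1.68386773e-04]), 'ee_pos': array([0.15338676, 0.52793213, 0.22687118]), 'eef_rot': array([-3.14041072e+00, -7.85888754e-05,  2.85879690e+00]), 'force': array([-0.34194458,  1.03239262, -0.66089345]), 'moment': array([-0.03064126, -0.02851231,  0.03912651]), 'grip_force': 0.0, 'grip_width': 0.09369952459359278} 0.022
scene {'fx': 456.7894329393307, 'fy': 456.7894329393307, 'cx': 308.0225148422843, 'cy': 237.9742181308119, 'extrinsics': array([[ 0.59772226,  0.61408019, -0.51539657,  0.06045292],
       [-0.80161199,  0.4674847 , -0.37266107, -0.22060519],
       [ 0.01209623,  0.63589589,  0.77168005,  0.80431663],
       [ 0.        ,  0.        ,  0.        ,  1.        ]])}
top {'fx': 458.16833882243765, 'fy': 458.16833882243765, 'cx': 316.6963516502101, 'cy': 234.26143813196597, 'extrinsics': array([[ 0.02169546,  0.98352256, -0.17947892,  0.35050946],
       [-0.99973861,  0.02004727, -0.01099205,  0.09788097],
       [-0.00721287,  0.17967048,  0.98370041,  1.04893407],
       [ 0.        ,  0.        ,  0.        ,  1.        ]])}
```

View pics/top0.png

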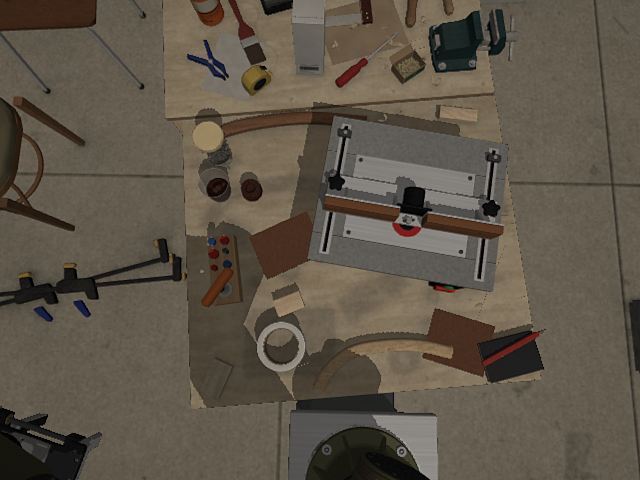

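View pics/scene0.png

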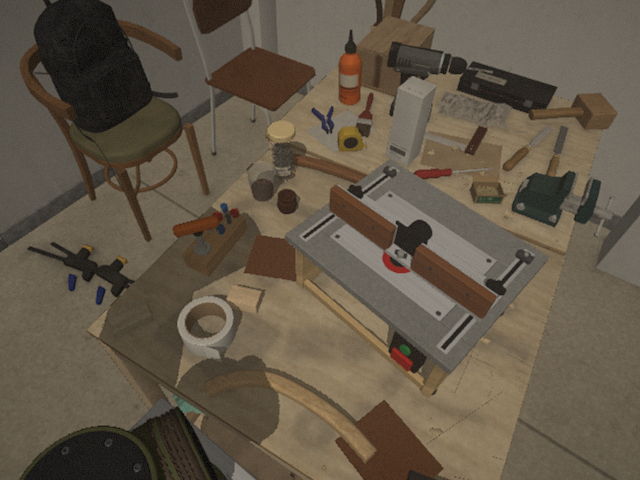

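The top picture shows the table (corners near (335,115), (508,145), (492,290), (308,262)), the fence at its front, and the key in the block at about (217,287). I'll enlarge both regions.

```bash
python3 - <<'E'
import cv2,numpy as np
t=cv2.imread("pics/top0.png"); s=cv2.imread("pics/scene0.png")
cv2.imwrite("pics/t1.png",cv2.resize(t[105:295,300:515],None,fx=3,fy=3,interpolation=cv2.INTER_CUBIC))
a=cv2.resize(t[230:310,190:260],None,fx=5.5,fy=5.5,interpolation=cv2.INTER_CUBIC)
b=cv2.resize(s[195:275,170:250],None,fx=5,fy=5,interpolation=cv2.INTER_CUBIC)
o=np.zeros((440,800,3),np.uint8); o[:a.shape[0],:a.shape[1]]=a; o[:400,400:800]=b
cv2.imwrite("pics/k1.png",o)
E
```

```text
(no output)
```

View pics/t1.png

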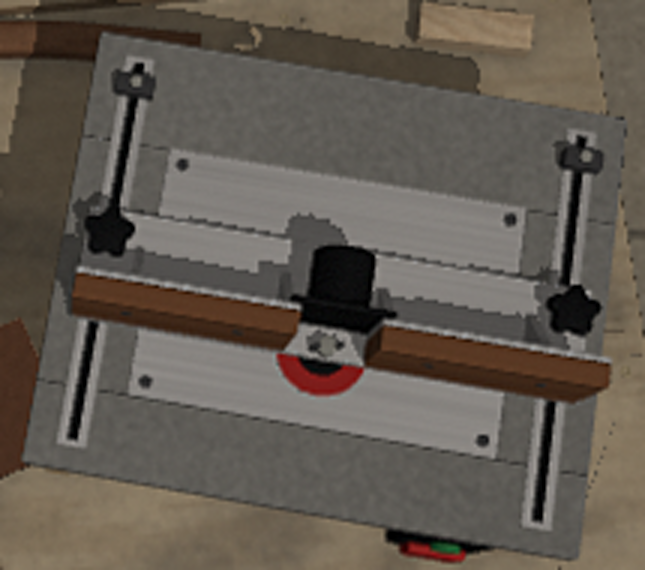

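View pics/k1.png

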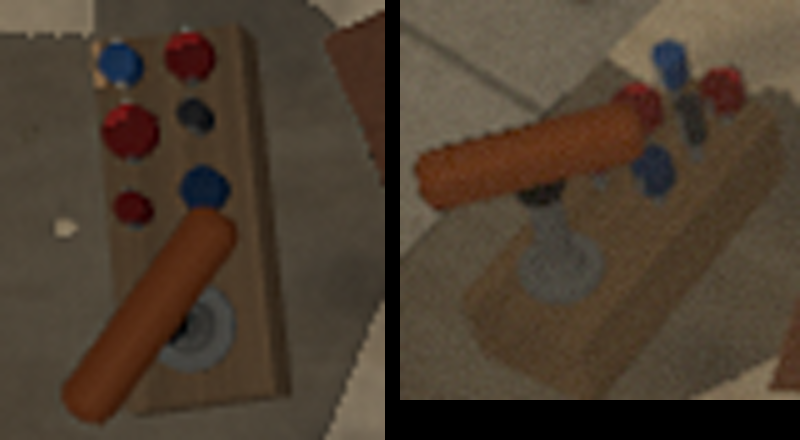

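Table corners in the crop are (101,33), (625,118), (578,560) and (23,463). The key handle's ends are near (222,212) and (80,415) in the top crop, and (428,182) and (635,130) in the scene crop. The collar is at (193,328) and (560,268).

```bash
cat > h.py <<'E'
import numpy as np, cv2
from scipy.optimize import least_squares
from scipy.spatial.transform import Rotation as R
CAM={"scene":(456.789,308.0225,237.974,np.array([[0.59772226,0.61408019,-0.51539657,0.06045292],[-0.80161199,0.4674847,-0.37266107,-0.22060519],[0.01209623,0.63589589,0.77168005,0.80431663]])),
"top":(458.168,316.696,234.261,np.array([[0.02169546,0.98352256,-0.17947892,0.35050946],[-0.99973861,0.02004727,-0.01099205,0.09788097],[-0.00721287,0.17967048,0.98370041,1.04893407]]))}
def ray(c,uv):
    f,cx,cy,E=c; d=E[:,:3]@np.array([(uv[0]-cx)/f,-(uv[1]-cy)/f,-1]); return E[:,3],d/np.linalg.norm(d)
def onz(c,uv,z):
    o,d=ray(c,uv); return o+d*(z-o[2])/d[2]
def proj(c,P):
    f,cx,cy,E=c; p=(np.asarray(P)-E[:,3])@E[:,:3]; return np.array([cx-f*p[...,0]/p[...,2],cy+f*p[...,1]/p[...,2]]).T
def tri(r1,r2):
    (a,u),(b,v)=r1,r2; s=np.linalg.lstsq(np.c_[u,-v],b-a,rcond=None)[0]
    p,q=a+u*s[0],b+v*s[1]; return (p+q)/2,np.linalg.norm(p-q)
def cam(c): return (c["fx"],c["cx"],c["cy"],np.asarray(c["extrinsics"])[:3])
def totool(o,dw): return R.from_euler('xyz',o["eef_rot"]).inv().apply(dw)
E
python3 - <<'E'
from h import *
T,S=CAM["top"],CAM["scene"]
tc=lambda u,v:(300+(u-1)/3,105+(v-1)/3)
W=np.array([onz(T,tc(*p),.17)[:2] for p in [(101,33),(625,118),(578,560),(23,463)]])
L=np.array([(.15,.18),(.15,-.18),(-.15,-.18),(-.15,.18)])
f=lambda p:(L@np.array([[np.cos(p[2]),np.sin(p[2])],[-np.sin(p[2]),np.cos(p[2])]])+p[:2]-W).ravel()
r=least_squares(f,[.5,0,0]); print("table",r.x,r.fun)
x,y,a=r.x; M=np.array([[np.cos(a),-np.sin(a)],[np.sin(a),np.cos(a)]])
inv=lambda P:M.T@(np.asarray(P)[:2]-r.x[:2])
print("socket",M@[-.005,.085]+r.x[:2])
print("fence top back/front at left end", inv(onz(T,tc(80,272),.23)),inv(onz(T,tc(75,312),.17)),"wood bottom mid",inv(onz(T,tc(185,335),.18)))
ka=lambda u,v:(190+u/5.5,230+v/5.5); kb=lambda u,v:(170+(u-400)/5,195+v/5)
for n,p,q in(("h",(222,212),None),("h2",(80,415),None),("col",(193,328),(560,268))):
    print(n,onz(T,ka(*p),.117 if n[0]=='h' else .048), q and onz(S,kb(*q),.048))
e1=onz(T,ka(222,212),.117);e2=onz(T,ka(80,415),.117);print("hc",(e1+e2)/2,"yaw",np.arctan2(*(e1-e2)[1::-1]),np.linalg.norm(e1-e2))
e1=onz(S,kb(635,130),.117);e2=onz(S,kb(428,182),.117);print("hc",(e1+e2)/2,"yaw",np.arctan2(*(e1-e2)[1::-1]),np.linalg.norm(e1-e2))
E
```

```text
table [ 0.58281444 -0.07471382 -0.15290605] [ 2.70224670e-04  1.32437260e-03 -6.93063537e-05 -1.47476126e-03
 -2.36275124e-04 -1.15402660e-03  3.53568073e-05  1.30441526e-03]
socket [0.5908192  0.01005601]
fence top back/front at left end [-0.034622    0.16216749] [-0.04570243  0.16276688] wood bottom mid [-0.05091146  0.08976387]
h [0.4457766  0.28306516 0.117     ] None
h2 [0.37020405 0.33098448 0.117     ] None
col [0.40660921 0.30570445 0.048     ] [0.40769653 0.30435822 0.048     ]
hc [0.40799033 0.30702482 0.117     ] yaw -0.565104746553556 0.08948448378207535
hc [0.40982115 0.30560352 0.117     ] yaw -0.5822592132008153 0.08255838814712844
```

Units first: shifts go in shares of 0.3 m and turns go in shares of 180 degrees. So -0.031 m is -0.1033, -0.025 m is -0.0833.

```bash
echo '[{"xyz":[-0.1033,-0.0833,0]},{"xyz":[-0.1033,-0.0833,0]},{"xyz":[-0.1033,-0.0833,0]},{"xyz":[-0.1033,-0.0833,0]},{"xyz":[-0.1033,-0.0833,0]},{"xyz":[-0.1033,-0.0833,0]},{"xyz":[-0.1033,-0.0833,0]},{"xyz":[-0.1033,-0.0833,0]},{"xyz":[-0.1033,-0.0833,0]},{"xyz":[-0.1033,-0.0833,0]}]' > next.json && python3 shift.py next.json 0 20; echo '[{"xyz":[-0.1033,-0.0833,0]},{"xyz":[-0.1033,-0.0833,0]},{"xyz":[-0.1033,-0.0833,0]},{"xyz":[-0.1033,-0.0833,0]},{"xyz":[-0.1033,-0.0833,0]},{"xyz":[0,0,0.04],"rotvec":[0,0,-0.0414]},{}]' > next.json && python3 shift.py next.json
```

```text
time_s: 1.1
ee_pos: [0.382, 0.2, 0.2274]
eef_rot: [-3.142, -0.0, 2.859]
force: [0.9, -0.2, 0.1]
grip_width: 0.0174
grip_force: 0.0
time_s: 1.8
ee_pos: [0.4949, 0.0376, 0.2138]
eef_rot: [-3.141, -0.003, 2.989]
force: [-0.8, 0.7, 0.2]
grip_width: 0.0006
grip_force: 0.0
```

Scaled: -0.014 m is -0.0467.

```bash
echo '[{"xyz":[-0.0467,0,0]},{"xyz":[-0.0467,0,0]},{"xyz":[-0.0467,0,0]},{"xyz":[-0.0467,0,0]},{"xyz":[-0.0467,0,0]},{"xyz":[-0.0467,0,0]},{"xyz":[-0.0467,0,0]},{"xyz":[-0.0467,0,0]}]' > next.json && python3 shift.py next.json; echo '[{"xyz":[-0.01,0,0]},{"xyz":[-0.01,0,0]},{}]' > next.json && python3 shift.py next.json
```

```text
time_s: 2.6
ee_pos: [0.6058, 0.0219, 0.2159]
eef_rot: [-3.141, -0.002, 2.986]
force: [-5.2, -1.3, 3.4]
grip_width: 0.0005
grip_force: 2.5
time_s: 2.9
ee_pos: [0.6118, 0.0208, 0.2155]
eef_rot: [3.141, 0.0, 2.988]
force: [-1.3, 0.4, 0.2]
grip_width: 0.0004
grip_force: 0.1
```

Scaled: -0.003 m is -0.01.

```bash
for i in 1 2 3; do echo '[{"xyz":[-0.01,0,0]},{}]' > next.json && python3 shift.py next.json | grep -E "ee_pos|force: \["; done
```

```text
ee_pos: [0.6149, 0.0202, 0.2155]
force: [-3.2, 1.9, 0.6]
ee_pos: [0.618, 0.0196, 0.2155]
force: [-1.6, 2.4, -0.4]
ee_pos: [0.6202, 0.0192, 0.2155]
force: [-11.4, 3.4, 4.2]
```

Scaled: -0.003 m is -0.01.

```bash
echo '[{"xyz":[-0.01,0,0]},{"xyz":[-0.01,0,0]},{}]' > next.json && python3 shift.py next.json
```

```text
time_s: 3.8
ee_pos: [0.6205, 0.0191, 0.2155]
eef_rot: [-3.14, -0.019, 2.99]
force: [-71.1, 6.9, 26.4]
grip_width: 0.0
grip_force: 36.0
```

Scaled: -0.04 m is -0.1333, 0.03 m is 0.1.

```bash
echo '[{"xyz":[0.1,0,0]},{"xyz":[0.1,0,0]},{"xyz":[0.1,0,-0.0667]},{"xyz":[0,0,-0.1333]},{}]' > next.json && python3 shift.py next.json 0.055; echo '[{"xyz":[0.068,0.1047,0]},{"xyz":[0.068,0.1047,0]},{"xyz":[0.068,0.1047,0]},{"xyz":[0.068,0.1047,0]},{"xyz":[0.068,0.1047,0],"rotvec":[0,0,0.0318]},{"xyz":[0.068,0.1047,0],"rotvec":[0,0,0.0318]},{"xyz":[0.068,0.1047,0],"rotvec":[0,0,0.0318]},{"xyz":[0.068,0.1047,0],"rotvec":[0,0,0.0382]},{}]' > next.json && python3 shift.py next.json
python3 - <<'E'
from station import ctrl, vision, workorder, readout
from h import *
ims=[]
for n in ("top","scene","wrist"):
    c=vision.camera(n); cv2.imwrite(f"pics/{n}1.png",c["pixels"]); ims.append(c)
print(ims[2]["fx"],ims[2]["cx"],ims[2]["cy"],repr(ims[2]["extrinsics"]))
o=np.zeros((600,800,3),np.uint8)
def put(x,y,im,s):
    im=cv2.resize(im,None,fx=s,fy=s,interpolation=cv2.INTER_CUBIC); o[y:y+im.shape[0],x:x+im.shape[1]]=im
for i,n in enumerate(("top","scene")):
    u,v=[int(round(k)) for k in proj(CAM[n],[.5908,.0101,.17])]; print(n,u-20,v-15)
    put(i*400,0,ims[i]["pixels"][v-15:v+15,u-20:u+20],10)
put(0,300,ims[0]["pixels"][100:300,300:520],1.5); put(400,300,ims[2]["pixels"],.625)
cv2.imwrite("pics/m1.png",o)
E
```

```text
time_s: 4.3
ee_pos: [0.539, 0.0316, 0.2809]
eef_rot: [3.141, 0.009, 2.989]
force: [0.5, -0.0, -0.5]
grip_width: 0.037
grip_force: 0.0
time_s: 5.2
ee_pos: [0.4357, 0.3147, 0.2749]
eef_rot: [3.141, 0.0, 2.567]
force: [0.5, -0.1, 0.5]
grip_width: 0.0549
grip_force: 0.0
342.433673787078 316.6548634846242 245.24699961275817 array([[ 5.40407672e-01, -8.09694991e-01, -2.28809024e-01,
         3.70625663e-01],
       [ 8.41403145e-01,  5.20217766e-01,  1.46335993e-01,
         3.54319947e-01],
       [ 5.42998734e-04, -2.71601726e-01,  9.62409584e-01,
         4.33328726e-01],
       [ 0.00000000e+00,  0.00000000e+00,  0.00000000e+00,
         1.00000000e+00]])
top 347 181
scene 355 207
```

View pics/m1.png

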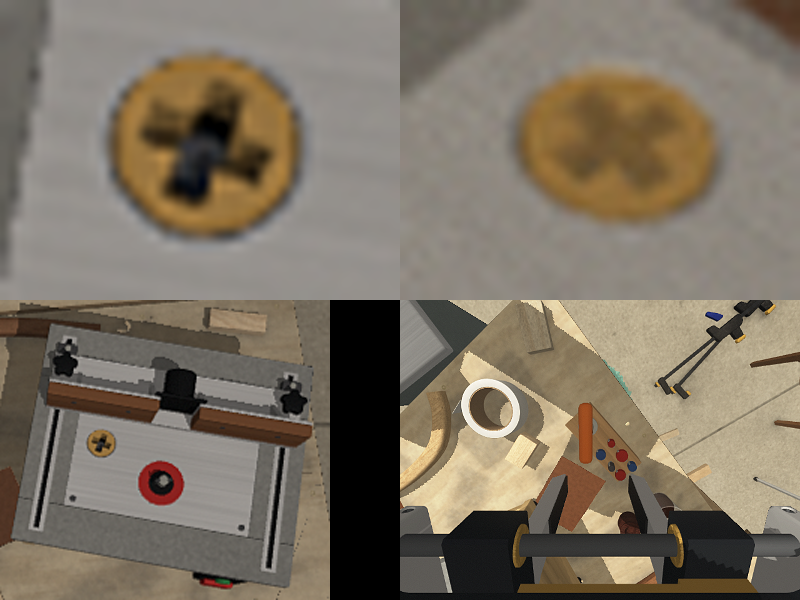

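The fence stands back and the socket is visible. In the top crop the disc centre is (205,145), with slot tips (145,125)-(268,165) and (180,195)-(225,85). In the scene crop it is (617,143). The wrist view shows the handle parallel to the tool x axis.

```bash
python3 - <<'E'
from h import *
T,S=CAM["top"],CAM["scene"]
Wm=(342.434,316.655,245.247,np.array([[0.540407672,-0.809694991,-0.228809024,0.370625663],[0.841403145,0.520217766,0.146335993,0.354319947],[0.000542998734,-0.271601726,0.962409584,0.433328726]]))
t=lambda u,v:(346.5+u/10,180.5+v/10); s=lambda u,v:(354.5+(u-400)/10,206.5+v/10)
print("socket",onz(T,t(205,145),.17),onz(S,s(617,143),.17))
for p,q in(((145,125),(268,165)),((180,195),(225,85))):
    d=onz(T,t(*q),.17)-onz(T,t(*p),.17); print("slot ang",np.arctan2(d[1],d[0]),np.linalg.norm(d))
# brass blobs and orange handle
for n,c,win in(("top0",T,(230,310,195,250)),("scene0",S,(200,250,165,222)),("wrist1",Wm,(150,270,270,330))):
    im=cv2.imread(f"pics/{n}.png"); a,b,l,r=win; h=cv2.cvtColor(im[a:b,l:r],cv2.COLOR_BGR2HSV)
    m=cv2.inRange(h,(4,140,70),(14,255,255)); k,lab,st,ce=cv2.connectedComponentsWithStats(m); i=1+st[1:,4].argmax()
    pts=np.argwhere(lab==i)[:,::-1].astype(np.float32); rr=cv2.minAreaRect(pts); cc=np.array(rr[0])+[l,a]
    bp=cv2.boxPoints(rr)+[l,a]; e=[bp[1]-bp[0],bp[2]-bp[1]]; e=max(e,key=np.linalg.norm)
    P=onz(c,cc,.117); d=onz(c,cc+e/2,.117)-onz(c,cc-e/2,.117)
    print(n,st[i,4],cc,P,"yaw",np.arctan(d[1]/d[0]),np.linalg.norm(d))
for n,c,win in(("top1",T,(181,211,347,387)),("scene1",S,(207,237,355,395))):
    im=cv2.imread(f"pics/{n}.png"); a,b,l,r=win; h=cv2.cvtColor(im[a:b,l:r],cv2.COLOR_BGR2HSV)
    m=cv2.inRange(h,(12,90,60),(30,255,255)); pts=np.argwhere(m)[:,::-1].astype(np.float32)
    (u,v),ax,_=cv2.fitEllipse(cv2.convexHull(pts)); print(n,len(pts),ax,onz(c,(u+l,v+a),.17))
E
```

```text
socket [0.59188874 0.00985556 0.17      ] [0.59420113 0.00948817 0.17      ]
slot ang -1.8771246743922223 0.02552851397912562
slot ang -0.3722672320322322 0.02434278994884137
top0 399 [216.13513565 286.8108139 ] [0.40805009 0.30989613 0.117     ] yaw -0.5749693740080307 0.08820470224910654
scene0 571 [198.20858383 225.07511902] [0.41385506 0.3049646  0.117     ] yaw -0.46715197344928266 0.09937544724241884
wrist1 2092 [296. 213.] [0.40903378 0.30690388 0.117     ] yaw -0.5873021916746526 0.09099542207614109
top1 212 (17.780902862548828, 18.416580200195312) [0.59186437 0.00979409 0.17      ]
scene1 246 (18.689733505249023, 31.199254989624023) [0.60753645 0.0066     0.17      ]
```

Scaled: 0.03 m is 0.1, -0.0105 m is -0.035.

```bash
echo '[{"xyz":[0.03,-0.035,0]},{"xyz":[0.03,-0.035,0]},{"xyz":[0,0,0.1]},{"xyz":[0,0,0.1]},{"xyz":[0,0,0.1]},{}]' > next.json && python3 shift.py next.json
python3 - <<'E'
from station import ctrl, vision, workorder, readout
from h import *
c=vision.camera("wrist"); im=c["pixels"]; cv2.imwrite("pics/w2.png",im); W=cam(c)
h=cv2.cvtColor(im,cv2.COLOR_BGR2HSV); m=cv2.inRange(h,(4,140,70),(14,255,255)); k,lab,st,ce=cv2.connectedComponentsWithStats(m); i=1+st[1:,4].argmax()
rr=cv2.minAreaRect(np.argwhere(lab==i)[:,::-1].astype(np.float32)); print(rr,st[i])
bp=cv2.boxPoints(rr); e=max([bp[1]-bp[0],bp[2]-bp[1]],key=np.linalg.norm); cc=np.array(rr[0])
d=onz(W,cc+e/2,.117)-onz(W,cc-e/2,.117); o=readout.get_obs(); P=onz(W,cc,.117)
print(P,np.arctan(d[1]/d[0]),np.linalg.norm(d),o["ee_pos"],o["eef_rot"],totool(o,P-o["ee_pos"]))
cv2.imwrite("pics/w2v.png",im)
E
```

```text
time_s: 5.95
ee_pos: [0.4089, 0.3019, 0.1824]
eef_rot: [-3.137, -0.002, 2.568]
force: [-0.2, -0.1, 0.9]
grip_width: 0.055
grip_force: 0.0
((315.9251708984375, 291.6572265625), (93.56000518798828, 189.21182250976562), 13.360218048095703) [ 249  198  105  176 8930]
[0.42441758 0.29124082 0.117     ] -0.7908545246828416 0.1445400059870311 [0.40971445 0.30258634 0.18489445] [-3.13940950e+00 -7.77229382e-04  2.56833416e+00] [-0.01855892 -0.00140903  0.06788329]
```

View pics/w2v.png

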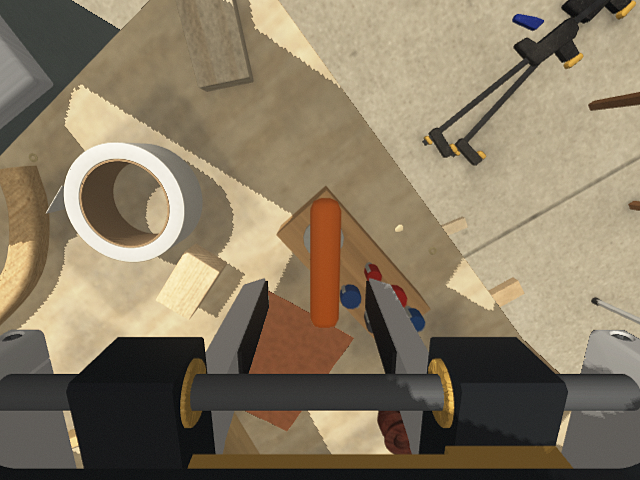

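The handle is vertical in the wrist view, from (325,198) to (325,327), and the orange mask had merged with the brown sheet. I'll recompute from these ends.

```bash
python3 - <<'E'
from station import ctrl, vision, workorder, readout
from h import *
c=vision.camera("wrist"); W=cam(c); o=readout.get_obs()
a,b=onz(W,(325,199),.119),onz(W,(325,326),.119); P=(a+b)/2
print(P,np.linalg.norm(a-b),np.arctan2(*(b-a)[1::-1]),o["ee_pos"],totool(o,P-o["ee_pos"]))
E
```

```text
[0.41276563 0.3076984  0.119     ] 0.09260705635236664 -0.5672307084598271 [0.41026072 0.30316881 0.18641474] [0.00037366 0.00514014 0.06741646]
```

Scaled: 0.022 m is 0.0733, 0.005 m is 0.0167.

```bash
echo '[{"xyz":[0,0.0167,0.0733]},{"xyz":[0,0,0.0733]},{"xyz":[0,0,0.0733]},{}]' > next.json && python3 shift.py next.json; echo '[{},{},{},{},{}]' > next.json && python3 shift.py next.json 0 40
```

```text
time_s: 6.45
ee_pos: [0.4123, 0.3074, 0.119]
eef_rot: [-3.14, -0.001, 2.569]
force: [0.3, -0.7, 1.3]
grip_width: 0.055
grip_force: 0.0
time_s: 6.95
ee_pos: [0.4124, 0.308, 0.1198]
eef_rot: [3.141, 0.0, 2.569]
force: [0.5, -0.3, -1.0]
grip_width: 0.0196
grip_force: 40.0
```

Scaled: -0.04 m is -0.1333, -0.02 m is -0.0667.

```bash
echo '[{"xyz":[0,0,-0.0667]},{"xyz":[0,0,-0.1333]},{"xyz":[0,0,-0.1333]},{"xyz":[0,0,-0.1333]},{"xyz":[0,0,-0.1333]},{"xyz":[0,0,-0.1333]},{}]' > next.json && python3 shift.py next.json; echo '[{"xyz":[-0.1257,-0.0437,0]},{"xyz":[-0.1257,-0.0437,0]},{"xyz":[-0.1257,-0.0437,0]},{"xyz":[-0.1257,-0.0437,0]},{"xyz":[-0.1257,-0.0437,0]},{"xyz":[-0.1257,-0.0437,0]},{"xyz":[-0.1257,-0.0437,0]},{"xyz":[-0.1257,-0.0437,0]},{"rotvec":[0,0,-0.0374]},{"rotvec":[0,0,-0.0374]}]' > next.json && python3 shift.py next.json;  echo '[{},{}]' > next.json && python3 shift.py next.json
cat > look.py <<'E'
import sys
from station import ctrl, vision, workorder, readout
from h import *
t=sys.argv[1]; o=readout.get_obs(); print(o["ee_pos"],o["eef_rot"])
out=np.zeros((600,800,3),np.uint8)
def put(x,y,im,s):
    im=cv2.resize(im,None,fx=s,fy=s,interpolation=cv2.INTER_CUBIC); out[y:y+im.shape[0],x:x+im.shape[1]]=im
c=vision.camera("wrist"); W=cam(c); np.save(f"W{t}.npy",np.r_[W[0],W[1],W[2],W[3].ravel()])
u,v=[int(round(k)) for k in proj(W,[.592,.0098,.17])]; print("wrist socket exp",u,v)
v=max(v,40);put(0,0,c["pixels"][v-40:v+40,u-40:u+40],5); put(0,405,c["pixels"],.4)
for i,n in enumerate(("top","scene")):
    p=vision.camera(n)["pixels"]; cv2.imwrite(f"pics/{n}{t}.png",p)
    u,v=[int(round(k)) for k in proj(CAM[n],[.592,.0098,.21])]; print(n,u-40,v-30)
    put(400,i*300,p[v-30:v+30,u-40:u+40],5)
cv2.imwrite(f"pics/look{t}.png",out)
E
python3 look.py 3
```

```text
time_s: 7.65
ee_pos: [0.4131, 0.3084, 0.3446]
eef_rot: [3.134, 0.003, 2.569]
force: [0.2, 0.5, -2.4]
grip_width: 0.0193
grip_force: 40.0
time_s: 8.65
ee_pos: [0.6093, 0.0552, 0.3373]
eef_rot: [-3.141, -0.003, 2.807]
force: [0.1, 0.7, -2.9]
grip_width: 0.0196
grip_force: 40.0
time_s: 8.85
ee_pos: [0.6089, 0.0565, 0.3386]
eef_rot: [-3.141, -0.001, 2.8]
force: [-0.1, 0.5, -3.2]
grip_width: 0.0198
grip_force: 40.0
[0.60885325 0.05651021 0.33859177] [-3.14112779e+00 -1.13554343e-03  2.80049796e+00]
wrist socket exp 266 231
top 329 159
scene 338 177
```

View pics/look3.png

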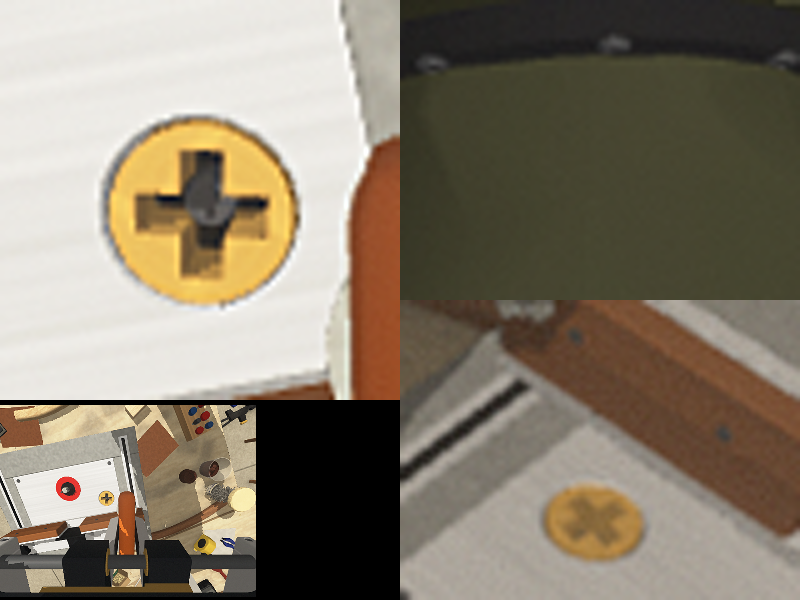

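The wrist crop shows the socket sharply: disc centre at (202,210), with its slots parallel to the image axes, so the key angle is right. Next I measure the offset and where the handle's near end sits in the grip.

```bash
python3 - <<'E'
from station import ctrl, vision, workorder, readout
from h import *
c=vision.camera("wrist"); W=cam(c); o=readout.get_obs(); im=c["pixels"]
P=onz(W,(226-.5+202/5,191-.5+210/5),.17); print("socket",P,totool(o,P-o["ee_pos"]))
h=cv2.cvtColor(im,cv2.COLOR_BGR2HSV)
m=cv2.inRange(h[191:271,226:296],(15,80,100),(32,255,255)); pts=np.argwhere(m)[:,::-1].astype(np.float32)
e=cv2.fitEllipse(cv2.convexHull(pts)); P=onz(W,(e[0][0]+226,e[0][1]+191),.17); print(len(pts),e,"socket",P,totool(o,P-o["ee_pos"]))
# predicted handle ends for centred grip
Rt=R.from_euler('xyz',o["eef_rot"])
for q in((.045,0,.003),(.045,0,-.009),(.045,.01,.003),(.045,-.01,.003),(0,0,.098-.0),(0,0.0115,.098)): print(q,proj(W,o["ee_pos"]+Rt.apply(q)))
cv2.imwrite("pics/w4.png",cv2.resize(im[180:480,230:430],None,fx=2,fy=2,interpolation=cv2.INTER_CUBIC))
E
```

```text
socket [0.59337409 0.00931386 0.17      ] [-0.00107718 -0.04973932  0.16936453]
921 ((47.88087463378906, 50.490055084228516), (38.07619094848633, 65.40058898925781), 139.01742553710938) socket [0.6045234  0.01336552 0.17      ] [-0.01024367 -0.04220948  0.1693638 ]
(0.045, 0, 0.003) [316.3940994  220.58294659]
(0.045, 0, -0.009) [316.39063646 226.0174217 ]
(0.045, 0.01, 0.003) [337.24977756 220.5603273 ]
(0.045, -0.01, 0.003) [295.53761875 220.60556675]
(0, 0, 0.098) [316.47799722 252.56589618]
(0, 0.0115, 0.098) [331.18096801 252.54951612]
```

View pics/w4.png

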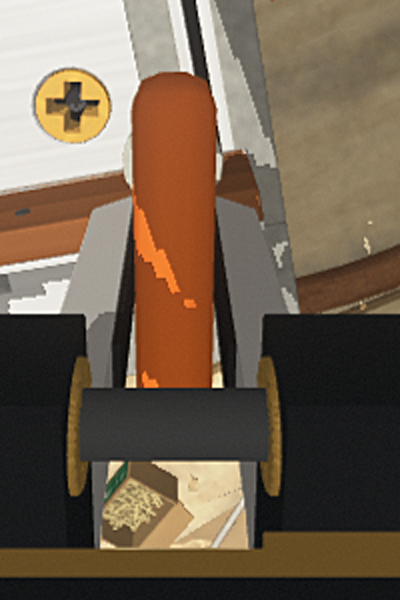

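Scaled: -0.025 m is -0.0833, -0.0015 m is -0.005.

```bash
echo '[{"xyz":[-0.005,-0.0833,0]},{"xyz":[0,-0.0823,0]},{"xyz":[0,0,0.0667]},{"xyz":[0,0,0.0667]},{"xyz":[0,0,0.0667]},{},{}]' > next.json && python3 shift.py next.json
python3 - <<'E'
from station import ctrl, vision, workorder, readout
from h import *
S=CAM["scene"]; p=vision.camera("scene")["pixels"]; o=readout.get_obs(); print(o["ee_pos"],o["eef_rot"],o["force"])
u,v=340,170; im=cv2.resize(p[v:v+75,u:u+75],None,fx=8,fy=8,interpolation=cv2.INTER_CUBIC)
Rt=R.from_euler('xyz',o["eef_rot"])
f=lambda P:tuple(int(round(k)) for k in (proj(S,P)-[u,v]+.5)*8-.5)
P0=o["ee_pos"]; th=np.linspace(0,2*np.pi,60)
draw=[(np.c_[.018*np.cos(th),.018*np.sin(th),0*th+.078],(255,255,0)),(np.c_[.018*np.cos(th),.018*np.sin(th),0*th+.072],(255,255,0))]
for q,col in draw:
    for x in q: cv2.circle(im,f(P0+Rt.apply(x)),1,col,-1)
for x in np.c_[.018*np.cos(th),.018*np.sin(th),0*th]+[.5934,.0093,.17]: cv2.circle(im,f(x),1,(0,255,0),-1)
cv2.circle(im,f(P0+Rt.apply([0,0,.098])),3,(255,0,255),-1)
cv2.imwrite("pics/s5.png",im)
E
```

```text
time_s: 9.75
ee_pos: [0.594, 0.0091, 0.2801]
eef_rot: [3.142, 0.0, 2.803]
force: [-0.6, -0.0, -2.8]
grip_width: 0.0196
grip_force: 40.0
[0.59424992 0.00909815 0.28072732] [3.14119597e+00 1.45447990e-03 2.80354363e+00] [-0.60236554  0.89631616 -2.27876642]
```

View pics/s5.png

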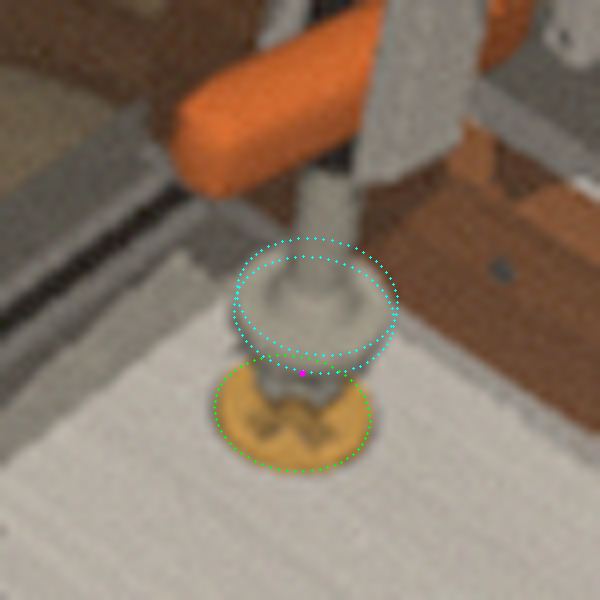

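The scene crop shows the collar and socket matching their predicted outlines to about a millimetre, so I descend.

Scaled: 0.006 m is 0.02, 0.003 m is 0.01.

```bash
echo '[{"xyz":[0,0,0.02]},{"xyz":[0,0,0.02]},{"xyz":[0,0,0.01]},{"xyz":[0,0,0.01]},{}]' > next.json && python3 shift.py next.json; echo '[{"xyz":[0,0,0.0067]},{"xyz":[0,0,0.0067]},{}]' > next.json && python3 shift.py next.json
```

```text
time_s: 10.3
ee_pos: [0.5941, 0.0091, 0.2611]
eef_rot: [3.141, 0.0, 2.804]
force: [3.5, 1.3, -5.6]
grip_width: 0.0196
grip_force: 40.0
time_s: 10.6
ee_pos: [0.594, 0.009, 0.2573]
eef_rot: [3.141, 0.0, 2.804]
force: [4.8, 0.8, -3.6]
grip_width: 0.0199
grip_force: 40.0
```

Scaled: 0.003 m is 0.01, 0.002 m is 0.0067.

```bash
echo '[{"xyz":[-0.002,0,0.01]},{"xyz":[0,0,0.01]},{"xyz":[0,0,0.0067]},{}]' > next.json && python3 shift.py next.json; echo '[{"xyz":[0,0,0.0033]},{"xyz":[0,0,0.0033]},{},{}]' > next.json && python3 shift.py next.json
```

```text
time_s: 11.0
ee_pos: [0.5946, 0.0089, 0.2497]
eef_rot: [3.141, 0.001, 2.804]
force: [1.9, 2.1, 3.6]
grip_width: 0.0197
grip_force: 40.0
time_s: 11.4
ee_pos: [0.5946, 0.0088, 0.2481]
eef_rot: [3.141, 0.001, 2.804]
force: [1.4, 1.1, 6.9]
grip_width: 0.0201
grip_force: 40.0
```

Scaled: 0.001 m is 0.0033.

```bash
for i in 1 2 3; do echo '[{"xyz":[0,0,0.0033]},{},{}]' > next.json && python3 shift.py next.json | grep -E "ee_pos|force: \["; done
```

```text
ee_pos: [0.5947, 0.0088, 0.2478]
force: [-0.1, 1.2, 10.1]
ee_pos: [0.5948, 0.0087, 0.2477]
force: [-1.6, 1.0, 17.1]
ee_pos: [0.5949, 0.0087, 0.2476]
force: [-4.5, 0.1, 24.1]
```

```bash
python3 - <<'E'
from station import ctrl, vision, workorder, readout
import cv2
p=vision.camera("scene")["pixels"]
cv2.imwrite("pics/s6.png",cv2.resize(p[150:270,310:470],None,fx=5,fy=5,interpolation=cv2.INTER_CUBIC))
o=readout.get_obs();print(o["time_s"],o["force"],o["grip_force"])
E
```

```text
12.35 [-4.6131962  -0.5665354  24.09273842] 40.00471115112305
```

View pics/s6.png

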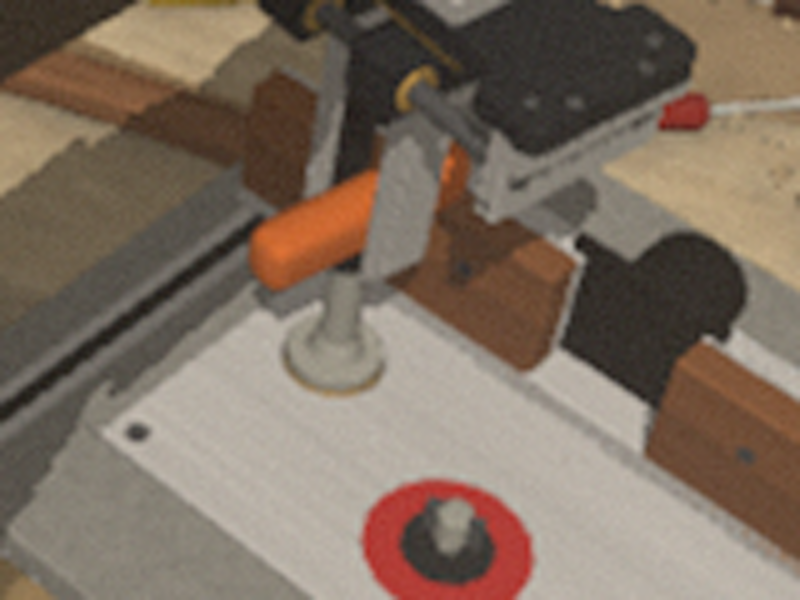

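The collar at (333,365) sits flush on the brass socket, the key is upright, and the fence is back.

```bash
python3 -c "
from station import ctrl, vision, workorder, readout
print(workorder.hand_in())"
```

```text
the job is handed in; nothing more can be done
None
```

I pushed the fence back to its stops, meshed the key with the socket and pushed it fully home; I handed the job in at about 12.4 s while still gripping (40 N) and pressing down (about 24 N), but no verdict was returned.

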